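# Set up the specific-gravity kit on the laboratory balance

### The job

Set up the specific-gravity kit on the balance, ready for the jade's dry weighing: first set the metal bridge centrally across the pan, square to the balance, with its feet on the housing left and right of the pan and nothing of it touching the pan, then stand the larger beaker in the middle of the bridge. Next stand the weighing frame centrally on the pan, square to the balance, one foot in front of the bridge and one behind it, so that its basket hangs inside the beaker and the frame touches neither beaker nor bridge. Last lay the piece of jade flat, the way up it lies now, in the tray on top of the frame, and leave the other things on the bench where they are.

Things in the scene. Friction and masses are not known exactly. Their poses are not given: they have to be found in the camera images.
- balance: Light grey laboratory balance, fixed. Origin on the bench below the pan's centre; x to its rear, y to its left, z up. Housing y = -95 to 95 mm, x = -87 to 89 mm, flat top 62 mm above the bench; in front (x = -170 to -87) a lower console with the display, sloping down forwards, nowhere above 66 mm.
- pan: The balance's flat steel pan, fixed to it: 140 mm (x) by 110 mm (y), 4 mm thick, top 72 mm above the bench and 10 mm above the housing. Origin at the centre of its top; axes as the balance's. Left and right of it a 40 mm strip of housing (|y| = 55 to 95 mm) is free for the bridge's feet. It does not sink.
- bridge: Loose bridge of bent aluminium sheet, about 120 g, standing: flat top 156 mm long (y), 56 mm wide (x), on a leg at each end, 40 mm high. Origin at the centre of its underside, level with the soles. Feet at |y| = 68 to 78 mm, full width: 13 mm to spare beside the pan. Flanges along the long edges, z = 26 to 40 mm: grip there, across the 56 mm.
- beaker: The larger of the two clear glass beakers, empty, about 70 g: outer diameter 56 mm, height 68 mm, wall 2.5 mm, floor 4 mm thick. Origin at the centre of its underside, z up.
- frame: Loose metal weighing frame, about 170 g, standing. Origin: centre of underside. Columns at x = -46, 46 mm on feet (|x| = 40 to 52, y 56 mm long). Crossbar along x, z = 116 to 122. On top a tray 70 (x) by 46 (y) mm, upright sides z = 122 to 140, floor at z = 136, inside 66 by 42: grip its long sides, 46 apart. Rigid basket on the z axis, diameter 22, z = 52 to 70. Same either way round.
- stone: Piece of sawn green jade, 34 mm (x) by 24 mm (y) by 24 mm high, about 58 g, slightly rounded edges. Origin at the centre of its underside, z up. Lies flat on the bench at the start.
- small_beaker: Bystander: the smaller clear glass beaker, empty, diameter 34 mm, height 46 mm, origin at the centre of its underside. To be left where it is.
- bottle: Bystander: small amber glass bottle with a black cap, diameter 32 mm, height 62 mm, origin at the centre of its underside. To be left where it is.
- refractometer: Bystander: black desk refractometer, 150 mm (x) by 58 mm (y), 66 mm high, origin at the centre of its underside. To be left where it is.
Not all that is in view belongs to the job. What is shaped like the bridge but purple or turquoise is not meant.

How it is judged:
By the outcome, as a careful person would: the job done as asked, in the order asked, and still so for the second after the job is handed in, with the robot touching nothing.
It also fails if it takes over 96 s, if anything falls off the work surface, if the arm or the gripper's body presses on something with over 40 N, if the wrist force passes 120 N, or if a joint passes its speed limit or range.

### The arm

A 6-joint arm with a two-finger parallel gripper is mounted at the origin on the work surface. World frame = base frame: x ahead of the robot, y to its left, z up, the work surface at z = 0. Lengths are in m, angles in rad, forces in N, time in s.
With the tool pointing down it reaches from about 0.3 to 0.75 m from the base axis. Payload 8.5 kg.
Tool frame: the origin (TCP) lies at the very end of the fingers, on their centre line; the grasp point (between the pads) lies 19 mm behind it (bot.hold_point_z is the distance from the TCP to the grasp point, in m); z points along the fingers, x is the direction in which the jaws open and shut, and the axes are right-handed (so a half turn about z gives the same grasp; the last joint's range is limited). The gripper opens to 88 mm and grips with 3 to 60 N. Pads are 18 mm wide; open, the fingers measure 123 mm over their backs; the gripper's body (75 mm by 187 mm) begins 45 mm behind the grasp point.
Start: joints at [-1.514, 0.381, 1.297, -0, 1.464, -0.215], TCP at [0.148, -0.53, 0.212] pointing down, gripper open.
Joint ranges: [-3.11, 3.11], [-0.89, 2.33], [0.22, 2.48], [-1.42, 4.56], [0.17, 2.85], [-2.88, 2.88]. Speed limits (rad/s): [2.39, 2.39, 3.14, 3.14, 3.14, 3.14].

### API

Orientations are given as a unit quaternion [w, x, y, z].
In Python, from plant import bot, jaws, cams, workorder gives the robot as it stands. The module is installed in compiled form; this text tells all that it offers. Calls block until the motion is done:
- bot.move_to(position, orientation): joint-space move of the TCP to a pose.
- bot.line_to(position, rate=0.15, frame=None): straight line of the TCP; frame=None keeps the orientation; rate is the mean speed in m/s.
- bot.set_joints(angles): joint-space move.
- jaws.grip(opening): finger opening in m; the grip force is fixed at half the most; returns when the fingers have stopped.
- bot.hold(seconds).
- bot.inverse_kinematics(position, orientation): joint angles nearest the present ones, or None.
- cams.camera(name): name is "side" or "top"; returns a dict with "image" (420x560x3 uint8, red, green, blue), "fx", "fy", "cx", "cy" (pixels), "dist_coeffs" ([k1, k2, p1, p2, k3] as OpenCV has them; the pictures are not rectified), "extrinsics" (4x4, takes a point from world to camera coordinates). Camera axes: x right, y down, z forward; pixel columns grow to the right and rows downward; lengths in m; the calibration is good to about 2 mm. A picture is of the moment at which its call begins. There is no depth.
A pose or a line that the arm cannot do raises bot.MotionError and nothing moves.
- workorder.close_job(): hands the job in, once; it reports no verdict.
Readings, each from a call of its own:
- bot.get_time_s(): time.
- bot.get_joint_positions(): joint angles.
- bot.get_qvel(): joint speeds.
- bot.get_joint_efforts(): joint torques, N m.
- bot.get_tool_pos(): TCP position.
- bot.get_orientation(): TCP orientation.
- bot.get_force(): force on the tool from outside, world axes, zero at the start.
- bot.get_moment(): the same for the moment, N m.
- bot.get_width(): finger opening in m.
Only numpy, scipy, OpenCV 4.12 (cv2) and the standard library are available. Lean on these libraries where they do the work, as an engineer would, in place of code of your own. Each camera call takes 0.05 s, during which the arm holds its last target. There are 200 camera calls.

## Working session

There is one attempt and no reset: what is moved stays moved. The work goes in short steps, each a Python script; the robot and the scene stay as the last script left them, time stands still between calls to the robot, and variables do not carry over. Pictures are saved under pics/ and viewed, about 12 in all and at most 16, crops included, and the job is handed in when it is done.

```bash
mkdir -p pics; python3 - <<'E'
from plant import bot, jaws, cams, workorder
import cv2,numpy as np
for n in("top","side"):
    c=cams.camera(n); cv2.imwrite(f"pics/{n}0.png",cv2.resize(c["image"][:,:,::-1],None,fx=1.42,fy=1.42,interpolation=cv2.INTER_CUBIC))
    cv2.imwrite(f"pics/raw_{n}0.png",c["image"][:,:,::-1])
    E=np.array(c["extrinsics"]);print(n,c["fx"],c["fy"],c["cx"],c["cy"],c["dist_coeffs"],E.round(4).tolist(),(-E[:3,:3].T@E[:3,3]).round(3))
print(bot.get_time_s(),bot.get_orientation(),bot.get_width(),bot.hold_point_z)
E
```

```text
top 459.00153879034576 459.00153879034576 273.5908834605829 213.49428202240935 [-0.04981535  0.          0.          0.          0.        ] [[0.0212, -0.9998, -0.0011, 0.0218], [-0.9982, -0.0211, -0.0562, 0.524], [0.0562, 0.0023, -0.9984, 1.9655], [0.0, 0.0, 0.0, 1.0]] [0.412 0.028 1.992]
side 453.98553668745615 453.98553668745615 277.3854913290153 213.87887444330036 [0.05332012 0.         0.         0.         0.        ] [[0.9522, -0.3054, -0.002, -0.4953], [-0.2026, -0.6269, -0.7523, 0.1911], [0.2285, 0.7167, -0.6589, 1.6403], [0.0, 0.0, 0.0, 1.0]] [ 0.136 -1.207  1.224]
0.1 [-4.96491074e-04  7.96390991e-01 -6.04781764e-01 -4.02122939e-04] 0.08821206656964455 0.0187
```

View pics/top0.png

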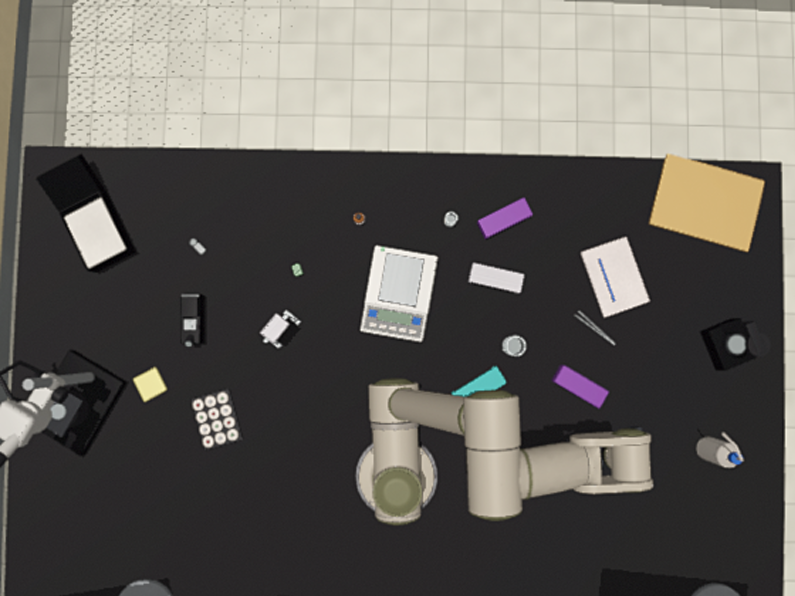

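View pics/side0.png

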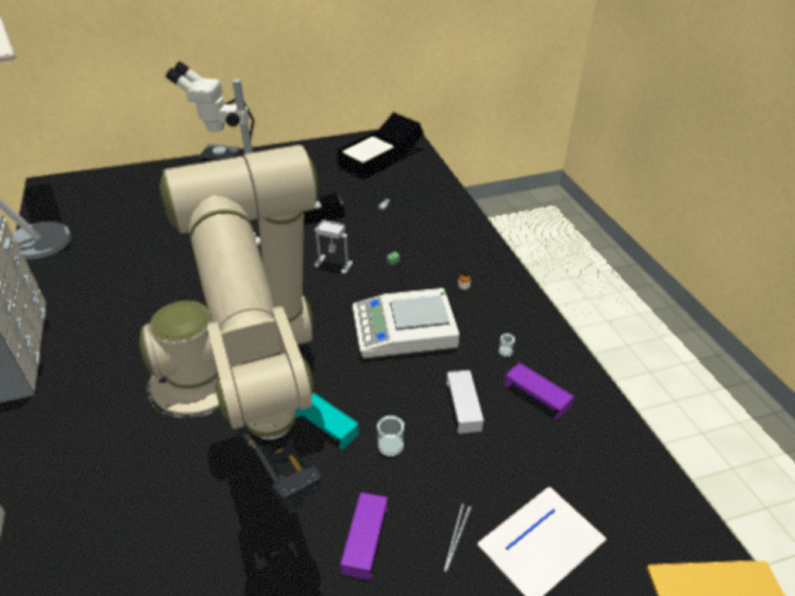

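```bash
cat > h.py <<'E'
from plant import bot, jaws, cams, workorder
import cv2,numpy as np
def ray(c,uv,z):
    "pixels (N,2) raw -> world points on plane z"
    K=np.array([[c["fx"],0,c["cx"]],[0,c["fy"],c["cy"]],[0,0,1]])
    p=cv2.undistortPoints(np.float64(uv).reshape(-1,1,2),K,np.float64(c["dist_coeffs"])).reshape(-1,2)
    E=np.array(c["extrinsics"]);R=E[:3,:3];o=-R.T@E[:3,3]
    d=np.c_[p,np.ones(len(p))]@R
    return o+d*((z-o[2])/d[:,2])[:,None]
def proj(c,P):
    K=np.array([[c["fx"],0,c["cx"]],[0,c["fy"],c["cy"]],[0,0,1]]);E=np.array(c["extrinsics"])
    return cv2.projectPoints(np.float64(P).reshape(-1,1,3),cv2.Rodrigues(E[:3,:3])[0],E[:3,3],K,np.float64(c["dist_coeffs"]))[0].reshape(-1,2)
def rect(c,mask,z,uv):
    "blob nearest uv -> centre, long side, short side (m), angle of long side (deg), on plane z"
    cs=cv2.findContours(mask.astype(np.uint8),cv2.RETR_EXTERNAL,cv2.CHAIN_APPROX_NONE)[0]
    cs=[k for k in cs if cv2.contourArea(k)>8]
    k=min(cs,key=lambda k:np.hypot(*(k[:,0].mean(0)-uv)))
    w=ray(c,k[:,0],z)[:,:2]
    (x,y),(a,b),t=cv2.minAreaRect(np.float32(w*1000))
    if a<b:a,b,t=b,a,t-90
    return np.round([x,y,a,b,(t+90)%180-90],1),k
def q(yaw):
    "tool down, jaw direction at yaw in world"
    return [0,np.cos(yaw/2),np.sin(yaw/2),0]
def crops(c,uvs,r,s,fn):
    I=c["image"][:,:,::-1]
    cv2.imwrite(fn,np.hstack([cv2.resize(I[int(v)-r:int(v)+r,int(u)-r:int(u)+r],None,fx=s,fy=s,interpolation=cv2.INTER_NEAREST) for u,v in uvs]))
E
python3 - <<'E'
from h import *
c=cams.camera("top");s=cams.camera("side")
T=dict(bal=(281,206),bri=(350,196),bea=(362,243),fra=(197,231),sto=(209,190))
I=c["image"].astype(int)
m=I.min(2)
for n,z,th in(("bal",.062,110),("bri",.04,110),("fra",.14,110),("bea",.068,60)):
    print(n,rect(c,m>th,z,T[n])[0])
g=(I[:,:,1]-I[:,:,0]>12)
print("sto",rect(c,g,.024,T["sto"])[0])
S=I[195:235:8,281];print(S.tolist())
for n,z in(("bri",.04),("bea",.068),("fra",.14),("sto",.024)): print(n,ray(c,[T[n]],z).round(3))
r=20
a=[cv2.resize(c["image"][v-20:v+20,u-20:u+20,::-1],(260,260),interpolation=0) for u,v in((197,231),(362,243),(209,190))]
b=[cv2.resize(s["image"][v-20:v+20,u-20:u+20,::-1],(260,260),interpolation=0) for u,v in((234,172),(275,307),(277,181))]
cv2.imwrite("pics/c1.png",np.vstack([np.hstack(a),np.hstack(b)]))
E
```

```text
bal [552.1   4.4 259.5 191.4  -8.8]
bri [ 607.5 -289.   160.3   59.6   78.9]
fra [438.8 345.4 110.8  69.5 -38.1]
bea [ 404.4 -338.2   71.7   58.6  -88.9]
sto [621.  314.4  38.5  27.3  20. ]
[[212, 213, 212], [211, 213, 211], [213, 214, 213], [178, 176, 171], [147, 163, 144]]
bri [[ 0.604 -0.292  0.04 ]]
bea [[ 0.404 -0.34   0.068]]
fra [[0.439 0.34  0.14 ]]
sto [[0.618 0.313 0.024]]
```

View pics/c1.png

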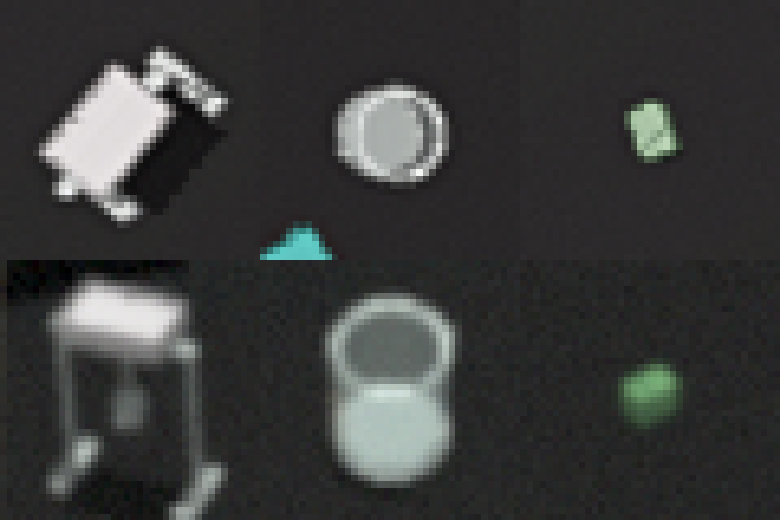

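```bash
cat >> h.py <<'E'
def up(ch): return cv2.resize(np.float32(ch),None,fx=4,fy=4,interpolation=cv2.INTER_LINEAR)
def rectu(c,mask,z,uv,op=0):
    "same on a 4x mask; raw pixel = (u4+.5)/4-.5; adds half a 4x pixel of size"
    m=mask.astype(np.uint8)
    if op: m=cv2.morphologyEx(m,cv2.MORPH_OPEN,cv2.getStructuringElement(cv2.MORPH_ELLIPSE,(op,op)))
    cs=[k for k in cv2.findContours(m,cv2.RETR_EXTERNAL,cv2.CHAIN_APPROX_NONE)[0] if cv2.contourArea(k)>100]
    f=lambda k:(k[:,0]+.5)/4-.5
    k=f(min(cs,key=lambda k:np.hypot(*(f(k).mean(0)-uv))))
    w=ray(c,k,z)[:,:2]
    (x,y),(a,b),t=cv2.minAreaRect(np.float32(w*1000))
    if a<b:a,b,t=b,a,t-90
    return np.round([x,y,a+1,b+1,(t+90)%180-90],1)
def tri(c,s,uc,us):
    "point from two views (least squares) and gap"
    A=[];B=[]
    for cam,uv in((c,uc),(s,us)):
        p0=ray(cam,[uv],0)[0];p1=ray(cam,[uv],.2)[0];d=(p1-p0)/np.linalg.norm(p1-p0)
        P=np.eye(3)-np.outer(d,d);A.append(P);B.append(P@p0)
    x=np.linalg.lstsq(np.vstack(A),np.hstack(B),rcond=None)[0]
    return x.round(4),np.linalg.norm(np.vstack(A)@x-np.hstack(B)).round(4)
E
python3 - <<'E'
from h import *
c=cams.camera("top");s=cams.camera("side")
I=c["image"].astype(int);m=up(I.min(2))
print("bal",rectu(c,m>125,.062,(281,206)))
for t in(120,180,200,215):print("bri",t,rectu(c,m>t,.04,(350,196)))
for t,o in((130,21),(170,21),(200,21),(200,15)):print("fra",t,rectu(c,m>t,.14,(193,231),o))
G=up(I[:,:,1]-I[:,:,0])
for t in(10,20,30):print("sto",t,rectu(c,G>t,.024,(209,190)))
print(I.min(2)[185:213:3,255:312:3])
for t in(222,228,233):
  try:print("pan",t,rectu(c,(m<t)&(m>150),.072,(282,196),15))
  except Exception as e:print(e)
J=s["image"].astype(int);ms=up(J.min(2))
print("bri side top",rectu(s,ms>170,.04,(327,282)))
print("frame side tray",rectu(s,ms>165,.14,(233,162),9))
Gs=up(J[:,:,1]-J[:,:,0]);print("sto side top", rectu(s,(Gs>20)&(up(J[:,:,1])>110),.024,(277,181)))
print("beaker",ray(c,[(363.3,242.8)],.068).round(4),ray(s,[(274.7,299.3)],.068).round(4))
x=ray(c,[(363.3,242.8)],.068)
E
```

```text
bal [551.9   4.9 262.1 192.3  -8.8]
bri 120 [ 606.9 -288.8  161.9   61.6   78.6]
bri 180 [ 606.8 -289.   157.3   56.9   78.4]
bri 200 [ 607.1 -289.3  155.5   55.3   78.3]
bri 215 [ 607.1 -289.5  153.2   53.2   78.3]
fra 130 [438.8 356.9  80.   50.4 -38.6]
fra 170 [438.5 357.2  73.9  46.7 -37.2]
fra 200 [439.  356.4  68.3  43.2 -37.2]
fra 200 [438.8 356.5  69.2  43.4 -37.8]
sto 10 [620.3 314.3  41.2  31.   22.6]
sto 20 [620.5 314.6  36.7  25.8  20.8]
sto 30 [493.1  81.6  22.1  21.1  85.5]
[[ 41  42  95 229 228 217 209 210 211 209 209 208 204 206 183 227 225 223
   33]
 [ 41  39 164 229 228 171 210 210 211 210 208 208 207 206 135 226 225 175
   37]
 [ 40  38 223 228 229 197 211 209 210 211 209 207 207 207 166 226 226 114
   39]
 [ 41  32 235 229 230 205 211 211 209 210 209 208 207 208 222 226 229  65
   42]
 [ 41  28 233 229 230 207 211 212 210 211 210 206 206 206 223 226 230  34
   39]
 [ 41  60 233 229 229 211 211 211 210 211 209 206 206 216 229 225 235  31
   41]
 [ 41 111 230 229 199 212 212 211 210 211 210 207 206 168 228 226 217  36
   39]
 [ 40 207 230 230 163 214 212 209 211 210 211 208 207 143 226 226 162  38
   38]
 [ 36 232 230 231 218 215 213 210 211 211 211 209 210 210 226 227 114  41
   40]
 [ 29 236 231 230 232 165 129 184 212 214 211 210 210 223 226 229  55  42
   39]]
pan 222 [591.7  -1.8 152.9 123.7  -8.8]
pan 228 [579.2 -14.1 176.8 154.7  -8.6]
pan 233 [585.4  -0.6 187.6 184.3  81.2]
bri side top [ 604.3 -287.9  159.    57.5   78.7]
frame side tray [436.2 356.3  70.1  46.6 -37.9]
sto side top [617.3 314.   40.1  31.2  21.6]
beaker [[ 0.4054 -0.3457  0.068 ]] [[ 0.4025 -0.3394  0.068 ]]
```

```bash
cat >> h.py <<'E'
D=np.deg2rad
PAN=np.array([.5905,-.0012]);YAW=D(-8.8)
def pick(xy,yaw,z,zup,w=.088):
    jaws.grip(w)
    bot.move_to([*xy,zup],q(yaw)); bot.line_to([*xy,z],.12)
    jaws.grip(0.0); print("width",round(bot.get_width()*1000,1)); 
    bot.line_to([*xy,zup],.15); print("width up",round(bot.get_width()*1000,1),"F",np.round(bot.get_force(),1))
def place(xy,yaw,z,zup,w=.088,up=None):
    bot.move_to([*xy,zup],q(yaw)); bot.line_to([*xy,z+.015],.15); bot.line_to([*xy,z],.03)
    print("F",np.round(bot.get_force(),1),"tcp",np.round(bot.get_tool_pos(),4)); jaws.grip(w); bot.line_to([*xy,up or zup],.15)
    print("t",bot.get_time_s())
E
python3 - <<'E'
from h import *
from scipy.optimize import least_squares
c=cams.camera("top");s=cams.camera("side")
for cam,uv,th in((c,(362,243),70),(s,(275,307),75)):
    m=(up(cam["image"].astype(int).min(2))>th).astype(np.uint8)
    cs=[k for k in cv2.findContours(m,cv2.RETR_EXTERNAL,cv2.CHAIN_APPROX_NONE)[0] if cv2.contourArea(k)>500]
    k=min(cs,key=lambda k:np.hypot(*((k[:,0]+.5)/4-.5-uv).mean(0))); k=(k[:,0]+.5)/4-.5
    k=k[k[:,0]>363] if cam is c else k[k[:,1]<300]
    w=ray(cam,k,.068)[:,:2]
    r=least_squares(lambda p:np.hypot(*(w-p[:2]).T)-p[2],[.4,-.34,.028],loss="soft_l1",f_scale=.001); print("beaker",r.x.round(4),len(k))
for p,y in(((.606,-.289,.15),-11.5),((*PAN,.15),-8.8),((.404,-.34,.2),-8.8),((*PAN,.25),-8.8),((.4375,.3565,.3),52.2),((*PAN,.33),81.2),((.619,.3143,.2),-68.5),((*PAN,.3),-98.8),((.619,.3143,.2),111.5),((*PAN,.3),81.2)):
    k=bot.inverse_kinematics(p,q(D(y))); print(p,y,None if k is None else np.round(k,2))
pick((.6057,-.2888),D(-11.5),.018,.14)
place(PAN,YAW,.0805,.15,up=.2)
bot.move_to([.42,-.40,.25],q(0))
c=cams.camera("top");s=cams.camera("side")
cv2.imwrite("pics/c2.png",np.hstack([cv2.resize(x["image"][v-32:v+32,u-32:u+32,::-1],(390,390),interpolation=0) for x,u,v in((c,281,200),(s,290,222))]))
for x,uv,n in((c,(281,196),"top"),(s,(296,221),"side")):print(proj(x,[*PAN,.102]).round(1))
E
```

```text
beaker [ 0.4038 -0.344   0.0322] 86
beaker [ 0.402  -0.3405  0.0321] 105
(0.606, -0.289, 0.15) -11.5 [-0.62  0.64  1.02 -0.    1.48 -0.42]
(np.float64(0.5905), np.float64(-0.0012), 0.15) -8.8 [-0.2   0.5   1.28 -0.    1.36 -0.05]
(0.404, -0.34, 0.2) -8.8 [-0.92  0.35  1.38 -0.    1.41 -0.77]
(np.float64(0.5905), np.float64(-0.0012), 0.25) -8.8 [-0.2   0.43  1.11 -0.    1.6  -0.05]
(0.4375, 0.3565, 0.3) 52.2 [ 0.47  0.36  1.08 -0.    1.7  -0.44]
(np.float64(0.5905), np.float64(-0.0012), 0.33) 81.2 [-0.2   0.41  0.92 -0.    1.81 -1.62]
(0.619, 0.3143, 0.2) -68.5 [ 0.3   0.66  0.85 -0.    1.64  1.5 ]
(np.float64(0.5905), np.float64(-0.0012), 0.3) -98.8 [-0.2   0.41  1.   -0.    1.73  1.52]
(0.619, 0.3143, 0.2) 111.5 [ 0.3   0.66  0.85 -0.    1.64 -1.65]
(np.float64(0.5905), np.float64(-0.0012), 0.3) 81.2 [-0.2   0.41  1.   -0.    1.73 -1.62]
width 0.4
width up 0.6 F [0.4 0.2 0.4]
F [ 0.3  0.3 -0. ] tcp [ 0.5906 -0.0012  0.0805]
t 10.4917
[[282.2 196.3]]
[[295.2 212.7]]
```

View pics/c2.png

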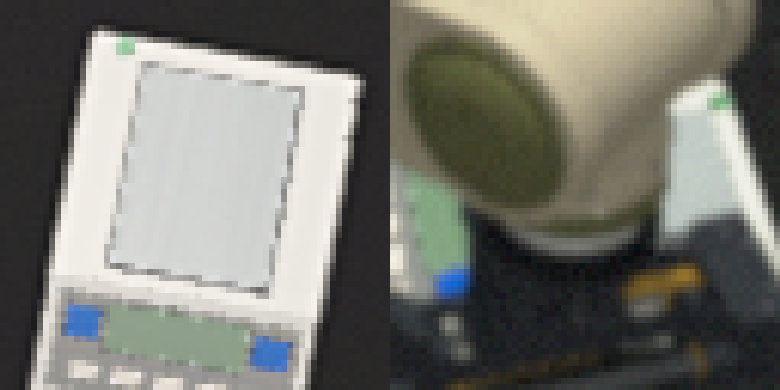

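```bash
python3 - <<'E'
from h import *
print(bot.get_width(),bot.get_tool_pos(),bot.get_orientation(),q(0))
c=cams.camera("top");s=cams.camera("side")
cv2.imwrite("pics/full2.png",np.hstack([c["image"][100:330,180:500,::-1],s["image"][150:380,200:520,::-1]]))
E
```

```text
0.08786462791688038 [ 0.42062537 -0.39921939  0.24988955] [-1.44254527e-04  9.99999764e-01  6.70190205e-04 -3.69053842e-05] [0, np.float64(1.0), np.float64(0.0), 0]
```

View pics/full2.png

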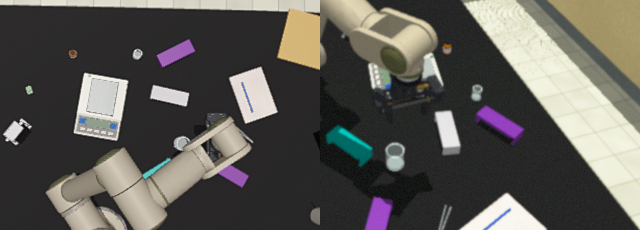

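```bash
python3 - <<'E'
from h import *
c=cams.camera("top");s=cams.camera("side")
P=bot.get_tool_pos()
pt=proj(c,P)[0];ps=proj(s,P)[0];print(pt,ps, [np.round(np.array(x["extrinsics"])[:3,3],4) for x in(c,s)])
out=[]
for x,p in((c,pt),(s,ps)):
    I=x["image"][:,:,::-1].copy(); cv2.circle(I,tuple(int(v) for v in p),3,(0,0,255),-1); u,v=int(p[0]),int(p[1])
    for z in(.0187,.1): cv2.circle(I,tuple(int(v) for v in proj(x,P+[0,0,z])[0]),2,(0,255,0),-1)
    out.append(cv2.resize(I[v-65:v+65,u-65:u+65],(390,390),interpolation=0))
cv2.imwrite("pics/c3.png",np.hstack(out)); print(bot.get_joint_positions(),bot.get_time_s())
E
```

```text
[386.73748632 239.49478907] [286.7549773  273.44699474] [array([0.0218, 0.524 , 1.9655]), array([-0.4953,  0.1911,  1.6403])]
[-9.64186304e-01  4.12160574e-01  1.13840462e+00  3.52770413e-05
  1.59107164e+00 -9.64885879e-01] 12.4
```

View pics/c3.png

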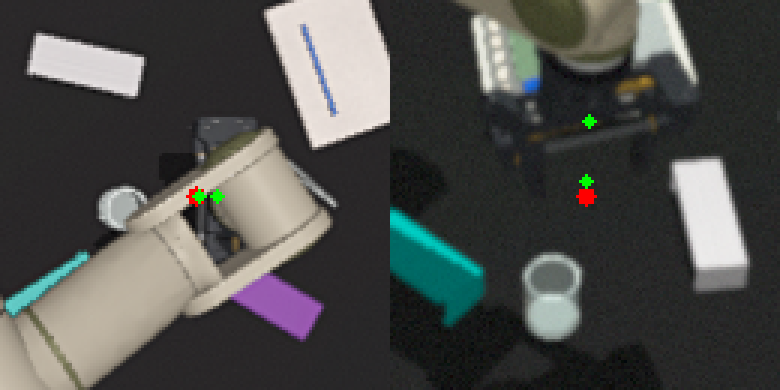

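```bash
python3 - <<'E'
from h import *
c=cams.camera("top");s=cams.camera("side")
print("top",rectu(c,up(c["image"].min(2))>190,.04,(350,196)),"side",rectu(s,up(s["image"].min(2))>170,.04,(327,282)))
bot.move_to([.6057,-.2888,.12],q(D(-11.5)));bot.line_to([.6057,-.2888,.018],.15)
print(bot.get_tool_pos(),bot.get_width(),bot.get_force())
s=cams.camera("side")
for w in(.06,.05):
    r=jaws.grip(w);print(w,r,bot.get_width(),bot.get_force(),bot.get_time_s())
s2=cams.camera("side")
cv2.imwrite("pics/c4.png",np.hstack([cv2.resize(x["image"][240:340,270:370,::-1],(390,390),interpolation=0) for x in (s,s2)]))
E
```

```text
top [ 607.1 -289.2  156.2   56.1   78.3] side [ 604.3 -288.   159.2   57.4   78.6]
[ 0.60609951 -0.28945493  0.01925092] 0.08791782384772638 [ 0.13360244 -0.43396951 -0.23208645]
0.06 False 0.06011353582264766 [0.44380807 0.81098788 0.61320306] 14.9583
0.05 False 0.04962352107880005 [0.17325929 0.21590446 0.71602549] 15.3167
```

View pics/c4.png

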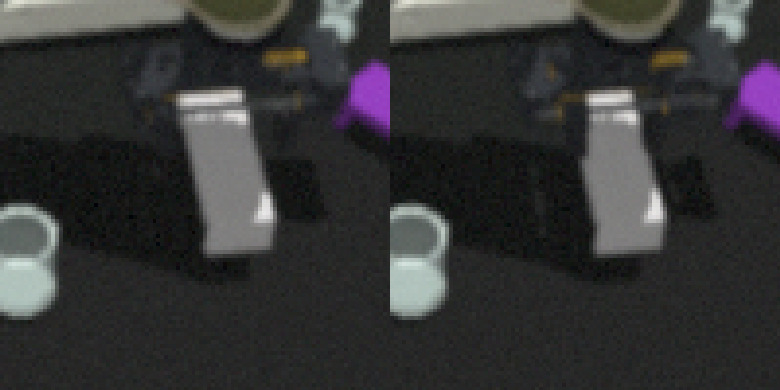

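```bash
python3 - <<'E'
from h import *
s=cams.camera("side")
P=bot.get_tool_pos();print(P)
I=s["image"][:,:,::-1]
k=6;u0,v0=280,235;J=cv2.resize(I[v0:v0+80,u0:u0+110],None,fx=k,fy=k,interpolation=2)
J=np.uint8(255*(J/255.)**.5)
a=D(-11.5);d=np.array([np.cos(a),np.sin(a),0])
for x,col in(((0,0,0),(0,0,255)),(.025*d,(0,255,0)),(-.025*d,(0,255,0)),(.025*d+[0,0,.06],(255,255,0)),(-.025*d+[0,0,.06],(255,255,0))):
    p=(proj(s,P+np.array(x))[0]-[u0,v0]+.5)*k; cv2.circle(J,tuple(int(v) for v in p),3,col,1)
cv2.imwrite("pics/c5.png",J)
E
```

```text
[ 0.60569953 -0.28880269  0.0180106 ]
```

View pics/c5.png

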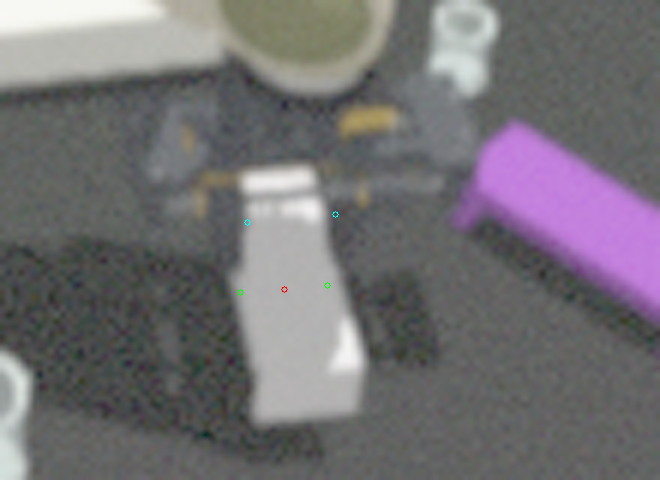

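```bash
python3 - <<'E'
from h import *
bot.line_to([.6057,-.2888,.10],.2)
x=[.52,-.2]
jaws.grip(.02)
bot.move_to([*x,.04],q(D(-11.5)))
f0=np.array(bot.get_force());z=.04
while z>-.03:
    z-=.002
    try: bot.line_to([*x,z],.05)
    except bot.MotionError as e: print("ME",z,e);break
    f=np.array(bot.get_force())-f0
    if np.abs(f).max()>4: break
print(z,f,bot.get_tool_pos(),bot.get_time_s())
s=cams.camera("side");I=s["image"][:,:,::-1];p=proj(s,bot.get_tool_pos())[0];u,v=int(p[0]),int(p[1])
J=cv2.resize(I[v-45:v+25,u-45:u+45],None,fx=7,fy=7,interpolation=2);J=np.uint8(255*(J/255.)**.45)
cv2.circle(J,tuple(int(t) for t in (p-[u-45,v-45]+.5)*7),4,(0,0,255),1)
cv2.imwrite("pics/c6.png",J)
bot.line_to([*x,.10],.2)
E
```

```text
-0.028000000000000032 [-6.87894885  3.81021813 24.11849785] [ 0.52019869 -0.2001364  -0.0259389 ] 25.6917
```

View pics/c6.png

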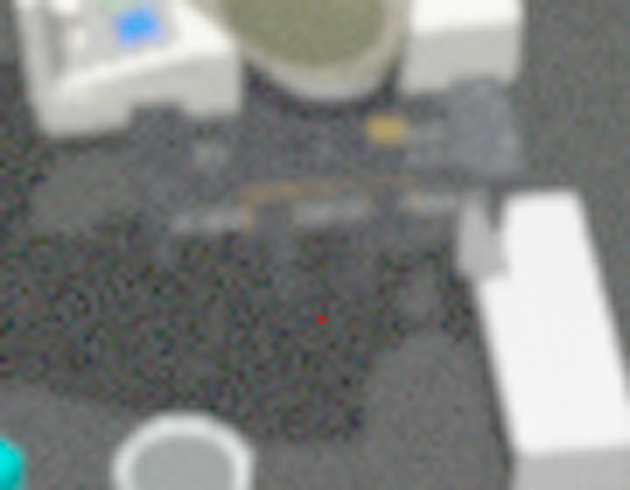

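```bash
python3 - <<'E'
from h import *
x=[.46,-.21]
bot.move_to([*x,.0],q(0))
f0=np.array(bot.get_force());m0=np.array(bot.get_moment())
z=-.012
while z>-.05:
    z-=.002
    bot.line_to([*x,z],.1)
    f=np.array(bot.get_force())-f0
    if np.abs(f).max()>4: break
print(z,f,np.array(bot.get_moment())-m0,bot.get_tool_pos(),bot.get_width())
bot.line_to([*x,.05],.2)
bot.move_to([.42,-.40,.15],q(0))
c=cams.camera("top");s=cams.camera("side")
print("top",rectu(c,up(c["image"].min(2))>190,.04,(350,196)),"side",rectu(s,up(s["image"].min(2))>170,.04,(327,282)))
print(bot.get_time_s())
E
```

```text
-0.02800000000000001 [-6.71628209  4.40685608 28.80319878] [ 0.67437571  1.08670398 -0.0321104 ] [ 0.46018703 -0.21015639 -0.02596017] 0.020193148168050297
top [ 607.1 -289.2  156.2   56.1   78.3] side [ 604.5 -287.9  159.1   57.1   78.3]
30.6333
```

```bash
cat >> h.py <<'E'
ZO=-.0257   # reported TCP minus real finger tip height (bench contact test)
def pick(xy,yaw,z,zup,wmin,w=.088):
    jaws.grip(w)
    bot.move_to([*xy,zup+ZO],q(yaw)); bot.line_to([*xy,z+ZO],.15)
    jaws.grip(0.0); wd=bot.get_width(); print("width",round(wd*1000,1))
    if wd<wmin: raise SystemExit("missed")
    f0=np.array(bot.get_force());bot.line_to([*xy,zup+ZO],.2)
    wd=bot.get_width();print("width up",round(wd*1000,1),"dF",np.round(np.array(bot.get_force())-f0,1))
    if wd<wmin: raise SystemExit("lost")
def place(xy,yaw,z,zup,w=.088,up=None):
    bot.move_to([*xy,zup+ZO],q(yaw)); bot.line_to([*xy,z+.012+ZO],.2); bot.line_to([*xy,z+ZO],.03)
    print("F",np.round(bot.get_force(),1),"tcp",np.round(bot.get_tool_pos(),4)); jaws.grip(w); bot.line_to([*xy,(up or zup)+ZO],.25)
    print("t",bot.get_time_s())
E
python3 - <<'E'
from h import *
pick((.6057,-.2888),D(-11.5),.016,.13,.045)
place(PAN,YAW,.0785,.13)
bot.move_to([.405,-.341,.12],q(YAW))
c=cams.camera("top");s=cams.camera("side")
print("top",rectu(c,up(c["image"].min(2))>150,.062,(281,206)))
cv2.imwrite("pics/c7.png",np.hstack([cv2.resize(x["image"][v-32:v+32,u-32:u+32,::-1],(390,390),interpolation=0) for x,u,v in((c,281,200),(s,290,222))]))
for x in(c,s):print(proj(x,[*PAN,.102]).round(1))
E
```

```text
width 55.3
width up 55.6 dF [ 1.1  0.4 -4.1]
F [-0.6  0.3 -0.8] tcp [ 0.5905 -0.0011  0.0529]
t 37.8167
top [551.9   5.  260.2 190.4  -8.8]
[[282.2 196.3]]
[[295.2 212.7]]
```

View pics/c7.png

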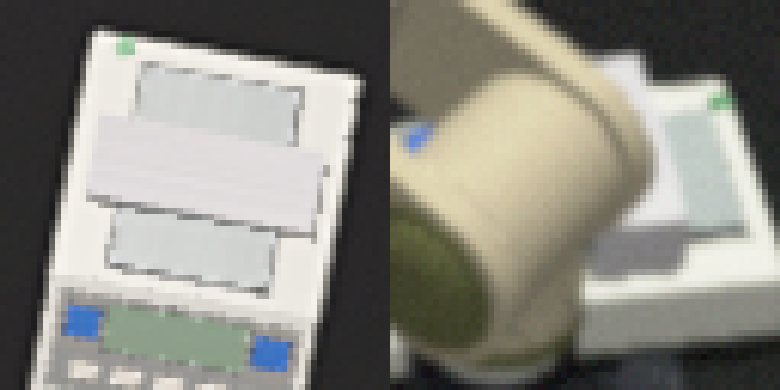

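```bash
python3 - <<'E'
from h import *
pick((.4035,-.343),D(81.2),.040,.13,.045)
place(PAN,D(81.2),.1425,.19)
bot.move_to([.4376,.3564,.2+ZO],q(D(52.2)))
c=cams.camera("top");s=cams.camera("side")
cv2.imwrite("pics/c8.png",np.hstack([cv2.resize(x["image"][v-32:v+32,u-32:u+32,::-1],(390,390),interpolation=0) for x,u,v in((c,281,200),(s,290,215))]))
for x in(c,s):print(proj(x,[[*PAN,.102],[*PAN,.17]]).round(1).tolist())
print(bot.get_time_s())
E
```

```text
width 55.1
width up 54.6 dF [ 1.5 -0.5 -4.4]
F [-0.2 -0.1 -0.7] tcp [ 0.5905 -0.0012  0.1168]
t 46.2583
[[282.2, 196.3], [282.5, 194.7]]
[[295.2, 212.7], [295.7, 198.7]]
47.8083
```

View pics/c8.png

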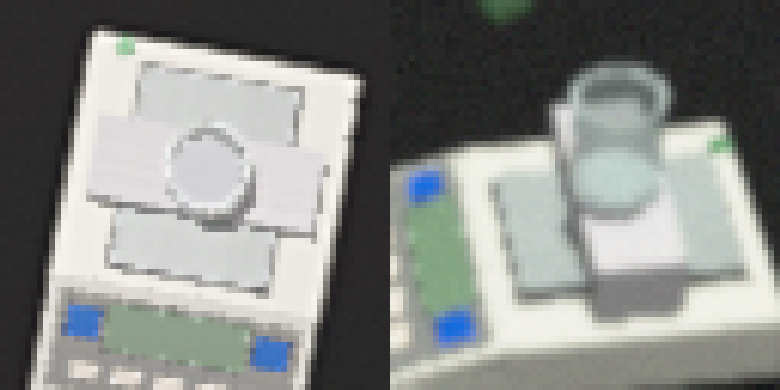

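```bash
python3 - <<'E'
from h import *
pick((.4376,.3564),D(52.2),.112,.275,.038)
place(PAN,D(81.2),.1845,.275,w=.075)
bot.move_to([.619,.3143,.12+ZO],q(D(111.5)))
c=cams.camera("top");s=cams.camera("side")
cv2.imwrite("pics/c9.png",np.hstack([cv2.resize(x["image"][v-32:v+32,u-32:u+32,::-1],(390,390),interpolation=0) for x,u,v in((c,281,200),(s,290,205))]))
for x in(c,s):print(proj(x,[[*PAN,.212]]).round(1).tolist())
print("tray top",rectu(c,up(c["image"].min(2))>225,.212,(282.7,193.7),9))
print(bot.get_time_s())
E
```

```text
width 45.9
width up 45.2 dF [-1.  -0.1 -3. ]
F [ 0.2 -0.3 -1.4] tcp [ 0.5905 -0.0012  0.1588]
t 54.9917
[[282.6, 193.6]]
[[296.0, 189.6]]
tray top [590.3  70.1 154.6  30.4  -8.1]
56.4167
```

View pics/c9.png

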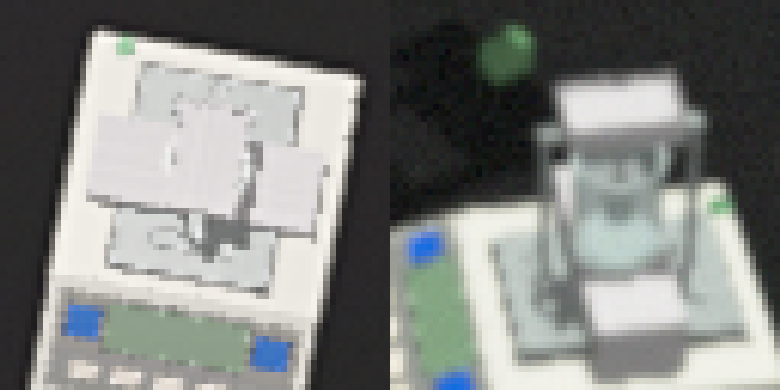

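```bash
python3 - <<'E'
from h import *
pick((.619,.3143),D(111.5),.008,.26,.018,w=.06)
place(PAN,D(81.2),.2165,.26,w=.045,up=.30)
bot.move_to([.4376,.3564,.3],q(D(52.2)))
c=cams.camera("top");s=cams.camera("side")
cv2.imwrite("pics/c10.png",np.vstack([np.hstack([cv2.resize(x["image"][v-24:v+24,u-24:u+24,::-1],(390,390),interpolation=0) for x,u,v in((c,281,195),(s,295,200))]),np.hstack([cv2.resize(x["image"][90:330,120:480,::-1],(390,200)) for x in(c,s)])]))
for x in(c,s):print(proj(x,[[*PAN,.232]]).round(1).tolist())
I=c["image"].astype(int);print("stone",rectu(c,up(I[:,:,1]-I[:,:,0])>20,.232,(282.7,193)))
print(bot.get_time_s())
E
```

```text
width 23.7
width up 23.7 dF [-0.4 -1.1 -1.7]
F [-0.2 -0.6 -0.6] tcp [ 0.5905 -0.0012  0.1909]
t 64.375
[[282.7, 193.1]]
[[296.1, 185.2]]
stone [592.3  -2.5  32.3  21.9  -7.3]
65.925
```

View pics/c10.png

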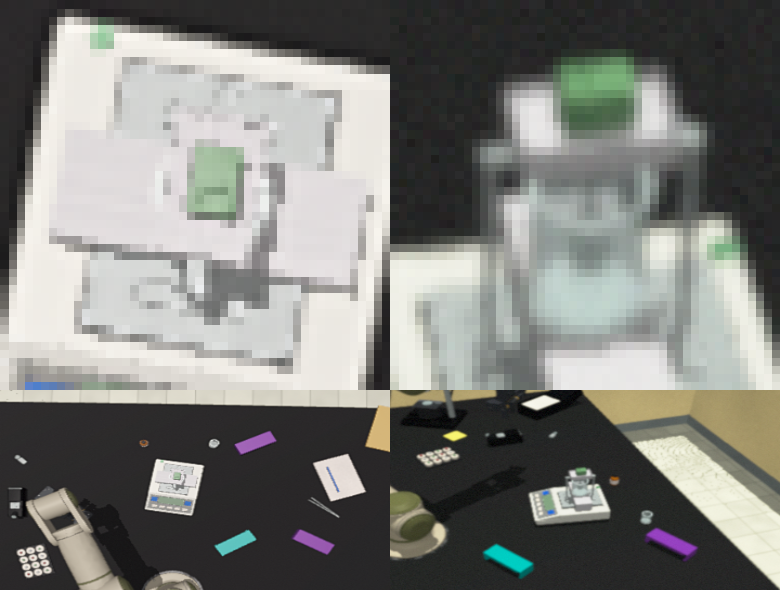

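```bash
python3 -c "
from h import *
workorder.close_job();print(bot.get_time_s())"
```

```text
the job is handed in; nothing more can be done
the job is handed in; nothing more can be done
```

The kit is set up on the balance in the order asked, and the job was handed in at about 66 s of the 96 s allowed; no verdict was reported.

- **Placed:** the bridge stands across the pan, the larger beaker on it, the frame on the pan over both, and the jade lies flat in the tray.
- **First attempt failed:** the first grasp of the bridge closed on nothing and moved nothing. Touching a clear spot on the bench showed the fingertips sit about 26 mm higher than the reported TCP. I corrected for that, and the four later grasps held, with finger openings of about 55, 55, 46 and 24 mm.
- **Final pictures:**
  - The bridge is within about 1 mm of the pan's centre and square to the balance.
  - The beaker is within about 1.5 mm of centre.
  - In the side view the columns, beaker and basket line up, with visible gaps. There the frame is within about 2.5 mm of its target.
  - The jade's centre measured (592, -2.5) mm against a target of (590.5, -1.2) mm.
  - The purple and turquoise look-alikes, the small beaker and the bottle look unmoved.
- **Disagreements:** the two cameras differed by 2–3 mm in x, so I mostly used the mean. One automatic check of the tray failed because it picked up the wrong patch, so the frame's centring was judged by eye. One test touch of the bench was made near the bridge, and the bridge measured unmoved afterwards.

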